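# Stand the reference cylinder up out of its case and onto the balance

## Robot

A 6-joint arm with a two-finger parallel gripper is mounted at the origin on the work surface. World frame = base frame: x ahead of the robot, y to its left, z up, the work surface at z = 0. Lengths are in mm, angles in rad, forces in N, time in s.
With the tool pointing down it reaches from about 275 to 1000 mm from the base axis. Payload 8.4 kg.
Tool frame: the origin (TCP) lies at the very end of the fingers, on their centre line; the grasp point (between the pads) lies 19 mm behind it; z points along the fingers, x is the direction in which the jaws open and shut, and the axes are right-handed (so a half turn about z gives the same grasp; the last joint's range is limited). The gripper opens to 85 mm and grips with 20 to 120 N. Pads are 22 mm wide; open, the fingers measure 114 mm over their backs; the gripper's body (76 mm by 85 mm) begins 54 mm behind the grasp point. The pads swing forward as they close: fully open they stand 13 mm farther back than shut.
Start: joints at [-1.14, 0.353, 1.633, -0, 1.155, -0.002], TCP at [262.133, -567.375, 231.281] pointing down, gripper open.
Joint ranges: [-2.63, 2.63], [-0.92, 2.1], [0.06, 2.66], [-1.3, 4.44], [0, 2.69], [-3.02, 3.02]. Speed limits (rad/s): [2.22, 2.22, 2.79, 3.14, 3.14, 3.14].

## Interface

Orientations are given as [roll, pitch, yaw] about the fixed x, y, z axes, in that order (R = Rz(yaw) Ry(pitch) Rx(roll)).
In Python, from rig import r gives the robot as it stands. The module is installed in compiled form; this text tells all that it offers.
- The arm moves only by the tool apply_moves, never from a script. Its argument "targets" is a list that holds one entry, the list of rows, each a list of 7 numbers: the gripper's target within -1 to 1 (fully open at 1, half-way at 0, shut at -1), then the shift along the tool's x, y, z in cm, then the turn, a rotation vector about the tool's x, y, z in degrees. A call has 1 to 8 rows; each row is the pose to reach, as a shift and turn from the pose measured when the call began, along the tool's axes at that moment; what a row does not reach only later rows make up. A row lasts 1/10 s, in which the tool goes at most 50 mm and 8.59 degrees, less where a joint would pass 70% of its speed; a pose out of reach is approached as far as the arm can. A call with a gripper value outside its range is refused whole. The fingers move at their own pace and stop on an object; "newtons" is the grip in N (left out, the last holds). Time passes only in rows, so rows that repeat a pose let the fingers close. It gives the time, the measured TCP pose, the force and the opening at its end, in the units of the state.
- r.sense(): the state, without advancing time (a new reading comes with each control period).
- r.grab_frame(name): name is "scene" or "top" or "wrist"; returns a dict with "pixels" (480x640x3 uint8, red, green, blue), "fov_y" (degrees; the focal length in pixels is half the picture's height over the tangent of half this angle, whatever the lens; pixels are square), "cx", "cy" (the principal point, pixels), "R" (3x3) and "t" (3): a world point X has camera coordinates R X + t; the wrist camera has in their place "mount" (4x4, takes a point from camera to tool coordinates, whose origin is the TCP and whose axes are the tool frame's). Camera axes: x right, y down, z forward; pixel columns grow to the right and rows downward; lengths in mm; the calibration is good to about 2 mm. The wrist camera is an equidistant fisheye: a pixel r from the principal point sees the ray r / f radians off the axis. A picture is of the moment at which its call begins: read the wrist's pose just before it. There is no depth.
- r.sign_off(): hands the job in, once; it reports no verdict.
The state is a dict: "clock": time; "qpos": joint angles; "qvel": joint speeds; "joint_efforts": joint torques, N m; "eef_pos": TCP position; "tcp_rot": TCP orientation; "contact_force": force on the tool from outside, world axes, zero at the start; "wrist_torque": the same for the moment, N m; "opening": opening from 0.0 (shut) to 1.0 (fully open).
Only numpy, scipy, OpenCV 4.12 (cv2) and the standard library are available. Lean on these libraries where they do the work, as an engineer would, in place of code of your own. Each camera call takes 0.05 s, during which the arm holds its last target. There are 200 camera calls.

## Task

Press the front of the closed case's lid down until its touch latch clicks, then keep your hand on the lid and let it rise gently, without flying up, until it stands open. Stand the steel cylinder up on its foot inside the case by butting its foot against the upright end block next to it and raising its head, then lift it out upright and set it down gently, standing on its foot in the middle of the balance pan. Leave the lid open, do not carry the cylinder lying or slanting, and do not disturb the other things on the bench.

Things in the scene. Friction and masses are not known exactly. Their poses are not given: they have to be found in the camera images.
- lid (a joint): the case's lid, hinged along the case's far long rim (away from the case's front). Angle in rad: 0 closed and latched, -0.05 pressed fully down, 1.75 standing fully open (leaning back). The press pad must go down about 5 mm (about -0.03 rad) to release the latch, which takes about 3 to 4 N, and meets a firm stop at about 7 mm; then a spring pushes the lid all the way open by itself as the hand gives way, fast if nothing holds it back
- lid_press (a point): black pad on top of the lid at the middle of the front edge, the place to press; the point is on the lid's upper face, 144 mm from the hinge line, 16 mm in from the front edge; at 70 mm above the bench when closed. It moves with the lid
- lid_hinge (a point): middle of the lid's hinge line, which runs along the point's y axis; fixed to the case, 36 mm above the bench. The point's axes are the case's: x points from the case's front to its hinge side, y along its length, z up. The lid's closed upper face lies 34 mm above the hinge line and reaches 160 mm from it to the front edge; the lid is 205 mm long in y, with a 30 mm skirt
- stop (a point): foot of the end block, an upright grey plate 80 mm wide, 50 mm high and 5 mm thick inside the case at its -y end; the point is on the plate's inner face, mid-width, on the case's inner floor (6 mm above the bench). Axes as the case: +y points along the case, away from the plate
- case: fixed aluminium tray, 160 x 205 mm outside, 36 mm high, 150 x 195 mm inside, walls 5 mm thick; origin under its centre, x from front to hinge side, y along its length. Two 8 mm high ribs, 52 to 80 mm from the end block, 19 to 25 mm either side of the middle, stop the lying cylinder from rolling
- ref_center (a point): middle of the hollow steel reference cylinder (46 mm diameter, 130 mm long, 0.4 to 0.7 kg), on its axis half-way between foot and head. Its own y axis runs along the cylinder from foot to head. It lies in the closed case along its length, its foot 8 to 38 mm from the end block named stop. The foot is the flat full-width end; the head is bevelled and ends in a 22 mm wide, 8 mm long button; the full 46 mm diameter reaches from the foot to 116 mm
- ref_foot (a point): centre of the cylinder's flat foot face, 65 mm from ref_center; axes as the cylinder
- pan_center (a point): centre of the upper face of the balance's round steel pan, 130 mm in diameter, 78 mm above the bench; the balance is a white top-loading one, 200 mm wide, 270 mm deep, its display on the side towards the robot and lower than the pan. The balance is fixed
- small_weight: small steel knobbed weight, 32 mm diameter, 49 mm high, standing on the bench; leave it alone; origin under its centre
- jar: white jar, 52 mm diameter, 75 mm high; leave it alone; origin under its centre
- blue_cap_bottle: white bottle, 56 mm diameter, 120 mm high; leave it alone; origin under its centre
- dark_cap_bottle: white bottle, 64 mm diameter, 140 mm high; leave it alone; origin under its centre
- beaker: glass beaker, 70 mm diameter, 90 mm high; leave it alone; origin under its centre
- spatula: steel spatula, 170 mm long, lying on the bench behind the jar; leave it alone

How it is judged (in metres and radians):
On the way, in this order (a step that is already met when the one before it is completed fails the run):
1. the lid is pressed down until the latch clicks (value of joint lid below -0.024 rad), for 0.05 s.
2. the lid stands open (value of joint lid above 1.5 rad), for 0.1 s.
3. the cylinder is half raised (30 to 65 degrees from vertical), its foot low in the case and against the end block (angle between ref_foot's own y axis and vertical between 0.52 and 1.13 rad and y of ref_foot in the frame of stop below 0.032 m and z of ref_foot in the frame of stop below 0.032 m), for 0.1 s.
4. the cylinder stands upright on the case's floor beside the end block (angle between ref_foot's own y axis and vertical below 0.14 rad and y of ref_foot in the frame of stop below 0.038 m and z of ref_foot in the frame of stop below 0.008 m), for 0.2 s.
At the end, for the whole second after the job is handed in: The cylinder stands still and upright (within 3 degrees) on its foot on the balance pan, its axis within 25 mm of the pan's centre, and the lid stands open (more than 1.5 rad) (angle between ref_foot's own y axis and vertical below 0.05 rad and horizontal distance between ref_foot and pan_center below 0.025 m and z of ref_foot in the frame of pan_center between -0.004 and 0.004 m and linear speed of ref below 0.02 m/s and value of joint lid above 1.5 rad); the robot touches nothing.
It fails at once if the lid flies up (faster than 3 rad/s) (velocity of joint lid above 3 rad/s).
It fails at once if the cylinder is carried lying or slanting (foot more than 50 mm above the case's floor while more than 25 degrees from upright) (z of ref_foot in the frame of stop above 0.05 m and angle between ref_foot's own y axis and vertical above 0.44 rad).
It fails at once if the cylinder is dropped onto the balance (let go with its foot more than 8 mm above the pan) (z of ref_foot in the frame of pan_center above 0.008 m and horizontal distance between ref_foot and pan_center below 0.1 m and contact force between the fingers and ref below 0.1 N).
It fails at once if the cylinder is set down hard on the balance (more than 60 N) (contact force between ref and balance above 60 N).
It fails at once if another thing on the bench is disturbed (moved more than 30 mm) (distance of any of small_weight, jar, blue_cap_bottle, dark_cap_bottle, beaker, spatula from where it was at the start of the episode above 0.03 m).
It also fails if it takes over 72 s, if anything falls off the work surface, if the arm or the gripper's body presses on something with over 40 N, if the wrist force passes 120 N, or if a joint passes its speed limit or range.

## Working session

There is one attempt and no reset: what is moved stays moved. The work goes in short steps, Python scripts to look and compute and a tool call to move; the robot and the scene stay as the last step left them, time stands still between calls to the robot, and variables do not carry over. Pictures are saved under pics/ and viewed, about 8 in all and at most 12, crops included, and the job is handed in when it is done.

Besides the shell and the picture viewer there is one more tool, called as a command line: name --argument value ..., lists and objects as JSON in quotes. apply_moves: Moves the arm, as the interface text tells. Its arguments: {"type":"object","properties":{"targets":{"type":"array"},"newtons":{"type":"number"}},"required":["targets"]}

```bash
mkdir -p pics; ls
python3 - <<'E'
from rig import r
import cv2,numpy as np
s=r.sense();print({k:np.round(v,3) for k,v in s.items()})
for n in("scene","top","wrist"):
    f=r.grab_frame(n);cv2.imwrite(f"pics/{n}0.png",f["pixels"][:,:,::-1])
    print(n,{k:np.round(v,4).tolist() for k,v in f.items() if k!="pixels"})
E
```

```text
pics
{'clock': np.float64(0.0), 'qpos': array([-1.14 ,  0.354,  1.634, -0.   ,  1.155, -0.002]), 'qvel': array([0.001, 0.   , 0.002, 0.001, 0.   , 0.001]), 'joint_efforts': array([ 1.0000e-03, -6.0524e+01, -3.4207e+01,  0.0000e+00,  9.0000e-03,
       -0.0000e+00]), 'eef_pos': array([ 261.906, -566.959,  230.553]), 'tcp_rot': array([ 3.142e+00,  1.000e-03, -1.138e+00]), 'contact_force': array([-0.339,  0.519,  0.369]), 'wrist_torque': array([0.003, 0.079, 0.032]), 'opening': np.float64(1.003)}
scene {'fov_y': 42.1333, 'cx': 322.5064, 'cy': 233.3721, 'R': [[0.2429, 0.97, 0.0071], [0.8178, -0.2008, -0.5393], [-0.5217, 0.1368, -0.8421]], 't': [-116.5102, -449.8229, 1354.4566]}
top {'fov_y': 49.841, 'cx': 335.2744, 'cy': 242.3192, 'R': [[-0.0239, -0.9996, 0.016], [-0.9909, 0.0215, -0.1326], [0.1322, -0.019, -0.991]], 't': [-48.3238, 594.0837, 926.6128]}
wrist {'fov_y': 65.7065, 'cx': 317.6062, 'cy': 246.8353, 'mount': [[1.0, 0.0001, -0.0004, -0.4095], [0.0, 0.9526, 0.3041, -78.2072], [0.0005, -0.3041, 0.9526, -142.689], [0.0, 0.0, 0.0, 1.0]]}
```

View pics/scene0.png

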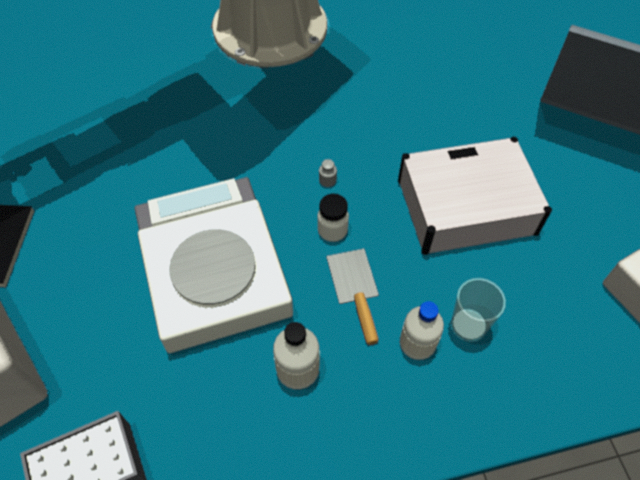

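View pics/top0.png

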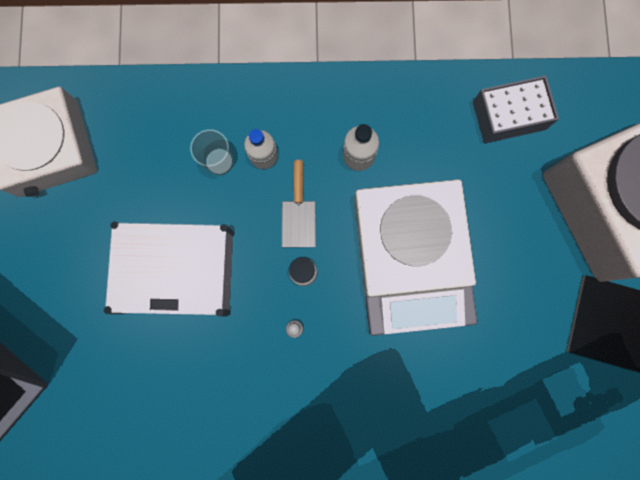

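The scene view has the closed case at about (475,190) with its pad at (463,153) facing the robot, and the pan at (212,267). The top view has the case at (168,269), the pad at (164,304) and the pan at (416,230). Next I'll measure these by masks and rays.

```bash
cat > h.py <<'E'
import numpy as np,cv2
from rig import r
from scipy.spatial.transform import Rotation as Ro
def ray(f,px):
    px=np.atleast_2d(np.asarray(px,float));fl=240/np.tan(np.radians(f["fov_y"])/2)
    d=np.c_[(px[:,0]-f["cx"])/fl,(px[:,1]-f["cy"])/fl,np.ones(len(px))]
    R=np.array(f["R"]);o=-R.T@np.array(f["t"]);return o,d@R
def plane(f,px,z):
    o,d=ray(f,px);return o+d*((z-o[2])/d[:,2])[:,None]
def proj(f,X):
    fl=240/np.tan(np.radians(f["fov_y"])/2);c=np.atleast_2d(X)@np.array(f["R"]).T+np.array(f["t"])
    return c[:,:2]/c[:,2:]*fl+[f["cx"],f["cy"]]
def tri(f1,p1,f2,p2):
    o1,d1=ray(f1,p1);o2,d2=ray(f2,p2);d1=d1[0];d2=d2[0]
    a=np.linalg.lstsq(np.c_[d1,-d2],o2-o1,rcond=None)[0]
    A=o1+d1*a[0];B=o2+d2*a[1];return (A+B)/2,np.linalg.norm(A-B)
def wpt(f,s,px):  # fisheye: origin & directions in world
    px=np.atleast_2d(np.asarray(px,float));fl=240/np.tan(np.radians(f["fov_y"])/2)
    v=px-[f["cx"],f["cy"]];rr=np.linalg.norm(v,axis=1);th=rr/fl
    d=np.c_[v/np.maximum(rr,1e-9)[:,None]*np.sin(th)[:,None],np.cos(th)]
    M=np.array(f["mount"]);R=Ro.from_euler("xyz",s["tcp_rot"]).as_matrix()
    return R@M[:3,3]+s["eef_pos"],d@(R@M[:3,:3]).T
def toolshift(target,rpy):  # shift cm & rotvec deg in tool axes to reach target
    s=r.sense();R=Ro.from_euler("xyz",s["tcp_rot"])
    return np.round(R.inv().apply(np.array(target)-s["eef_pos"])/10,2),np.round(np.degrees((R.inv()*Ro.from_euler("xyz",rpy)).as_rotvec()),2)
E
python3 - <<'E'
from h import *
for n in("top","scene"):
    f=r.grab_frame(n);g=cv2.cvtColor(f["pixels"],cv2.COLOR_RGB2HSV)
    low=((g[:,:,1]<90)&(g[:,:,2]>(170 if n=="top" else 150))).astype(np.uint8)
    for c in cv2.findContours(low,cv2.RETR_EXTERNAL,cv2.CHAIN_APPROX_NONE)[0]:
        if cv2.contourArea(c)>2000:
            rc=cv2.minAreaRect(c);b=cv2.boxPoints(rc)
            print(n,"white",cv2.contourArea(c),np.round(rc[0]),np.round(plane(f,b,70)[:,:2]).tolist())
    # pad
    x0,y0,x1,y1=(140,285,190,325) if n=="top" else (440,140,485,165)
    m=(g[y0:y1,x0:x1,2]<60).astype(np.uint8);
    cs=max(cv2.findContours(m,cv2.RETR_EXTERNAL,cv2.CHAIN_APPROX_NONE)[0],key=cv2.contourArea)
    rc=cv2.minAreaRect(cs);c=np.array(rc[0])+[x0,y0];b=cv2.boxPoints(rc)+[x0,y0]
    print(n,"pad",c,plane(f,c,70)[0],np.round(plane(f,b,70)[:,:2],1).tolist())
    # pan
    x0,y0,x1,y1=(370,190,460,272) if n=="top" else (165,225,262,308)
    m=((g[y0:y1,x0:x1,2]<(190))).astype(np.uint8)
    cs=max(cv2.findContours(m,cv2.RETR_EXTERNAL,cv2.CHAIN_APPROX_NONE)[0],key=cv2.contourArea)
    e=cv2.fitEllipse(cs);c=np.array(e[0])+[x0,y0];print(n,"pan",e,c,plane(f,c,78)[0])
E
```

```text
top white 2896.5 [424. 311.] [[488.0, -140.0], [500.0, -289.0], [435.0, -292.0], [423.0, -144.0]]
top white 9994.5 [165. 269.] [[474.0, 348.0], [635.0, 349.0], [625.0, 137.0], [463.0, 141.0]]
top white 11213.5 [416. 237.] [[685.0, -102.0], [703.0, -303.0], [506.0, -312.0], [490.0, -116.0]]
top white 2628.5 [607. 200.] [[802.0, -518.0], [800.0, -640.0], [517.0, -611.0], [520.0, -494.0]]
top white 5772.5 [ 30. 137.] [[849.0, 597.0], [895.0, 448.0], [745.0, 399.0], [701.0, 546.0]]
top white 2308.0 [519. 105.] [[870.0, -350.0], [895.0, -468.0], [817.0, -478.0], [792.0, -361.0]]
top white 5357.0 [70. 35.] [[1057.0, 528.0], [1055.0, 342.0], [937.0, 339.0], [940.0, 522.0]]
top white 4745.0 [168.  34.] [[1057.0, 339.0], [1054.0, 157.0], [936.0, 156.0], [939.0, 335.0]]
top white 5391.0 [268.  32.] [[1058.0, 150.0], [1056.0, -33.0], [937.0, -31.0], [940.0, 149.0]]
top white 5101.5 [365.  31.] [[1056.0, -38.0], [1057.0, -221.0], [940.0, -218.0], [939.0, -38.0]]
top white 4583.5 [558.  28.] [[1057.0, -412.0], [1054.0, -603.0], [939.0, -592.0], [941.0, -404.0]]
top white 5230.0 [462.  29.] [[1057
[... 295 characters left out ...]
13672) [415.11568451 229.73721695] [ 607.55345085 -205.94597003   78.        ]
scene white 4288.0 [ 81. 464.] [[827.0, -484.0], [804.0, -363.0], [880.0, -339.0], [900.0, -456.0]]
scene white 16743.5 [207. 255.] [[464.0, -332.0], [436.0, -111.0], [695.0, -101.0], [710.0, -296.0]]
scene white 9207.0 [476. 183.] [[465.0, 147.0], [472.0, 391.0], [636.0, 339.0], [625.0, 117.0]]
scene pad [462.44865799 152.65770149] [486.42158853 246.84199993  70.        ] [[477.4, 225.0], [479.8, 272.8], [495.4, 268.6], [492.9, 221.2]]
scene pan ((47.35620880126953, 43.303062438964844), (76.42008972167969, 85.5816421508789), 74.6463394165039) [212.3562088  268.30306244] [ 615.35050423 -205.76763659   78.        ]
```

Run:
```python
from h import *
print(toolshift([520,-250,330],[np.pi,0,0]))
```

```text
(array([-17.98, -36.72,  -9.89]), array([-2.00e-02,  3.00e-02, -6.52e+01]))
```

apply_moves --targets '[[[-1,-2,-4,-9.9,0,0,-8],[-1,-4,-9,-9.9,0,0,-16],[-1,-6.5,-13,-9.9,0,0,-24],[-1,-9,-18,-9.9,0,0,-32],[-1,-11.2,-23,-9.9,0,0,-40],[-1,-13.5,-27.5,-9.9,0,0,-48],[-1,-15.7,-32,-9.9,0,0,-56],[-1,-18,-36.7,-9.9,0,0,-64]]]'

```text
clock: 1.05
eef_pos: [489.5, -286.5, 330.0]
tcp_rot: [-3.141, -0.0, -0.015]
contact_force: [0.8, -0.6, -0.0]
opening: 0.002
```

apply_moves --targets '[[[-1,0,0,0,0,0,0],[-1,0,0,0,0,0,0],[-1,0,0,0,0,0,0]]]'

```text
clock: 1.35
eef_pos: [489.0, -287.1, 329.9]
tcp_rot: [3.142, 0.0, -0.017]
contact_force: [0.8, 0.3, -0.3]
opening: 0.005
```

Run:
```python
from h import *
import pickle
s=r.sense();f=r.grab_frame("wrist");pickle.dump((s,f),open("pan.pkl","wb"));cv2.imwrite("pics/wpan.png",f["pixels"][:,:,::-1])
print(s["eef_pos"],s["tcp_rot"],s["qvel"].round(3),s["clock"])
print(toolshift([545,235,330],[np.pi,0,0.0]))
```

```text
[ 488.9526806  -287.1378411   329.91561118] [ 3.14156028e+00  3.65878696e-04 -1.67018688e-02] [-0.02  -0.001 -0.001  0.003 -0.001 -0.001] 1.35
(array([ 4.720e+00, -5.234e+01, -1.000e-02]), array([-0.  ,  0.02, -1.  ]))
```

View pics/wpan.png

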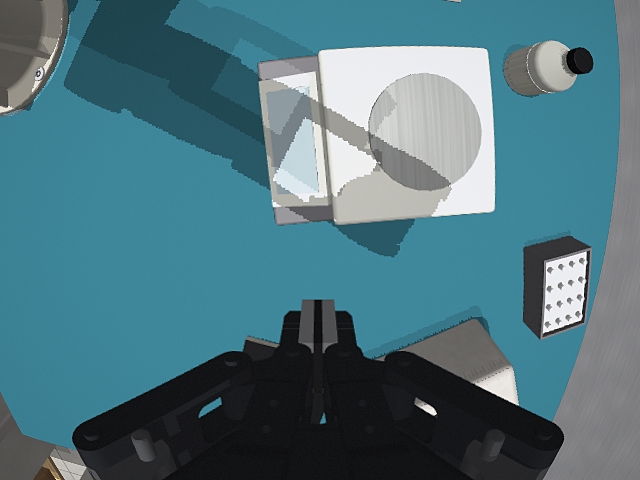

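The wrist view shows the pan with its rim at about x 369–481 and y 73–190, centre near (425,131). I'll cast those points onto z = 78.

Run:
```python
from h import *
import pickle
s,f=pickle.load(open("pan.pkl","rb"))
o,d=wpt(f,s,[(369,131),(481,131),(425,73),(425,190),(425,131)])
P=o+d*((78-o[2])/d[:,2])[:,None];print(P.round(1));print(P[:2].mean(0),P[2:4].mean(0))
```

```text
[[ 544.3 -207.7   78. ]
 [ 672.3 -202.2   78. ]
 [ 605.7 -142.1   78. ]
 [ 607.3 -270.9   78. ]
 [ 605.5 -206.    78. ]]
[ 608.2764026  -204.93667639   78.        ] [ 606.53588919 -206.51375316   78.        ]
```

apply_moves --targets '[[[-1,0.6,-5,0,0,0,-1],[-1,1.2,-10,0,0,0,-1],[-1,1.8,-15,0,0,0,-1],[-1,2.4,-20,0,0,0,-1],[-1,2.8,-25,0,0,0,-1],[-1,3.3,-30,0,0,0,-1],[-1,3.8,-35,0,0,0,-1],[-1,4.2,-40,0,0,0,-1]]]'

```text
clock: 2.2
eef_pos: [537.7, 110.2, 330.1]
tcp_rot: [3.141, -0.0, -0.003]
contact_force: [0.9, -0.6, -0.2]
opening: -0.001
```

apply_moves --targets '[[[-1,0.2,-5,0,0,0,0],[-1,0.5,-10,0,0,0,0],[-1,0.5,-13,0,0,0,0],[-1,0.5,-13,0,0,0,0],[-1,0.5,-13,0,0,0,0]]]'

```text
clock: 2.7
eef_pos: [543.4, 239.1, 329.8]
tcp_rot: [3.141, 0.0, -0.004]
contact_force: [0.1, 0.1, -0.6]
opening: 0.001
```

Run:
```python
from h import *
import pickle
s=r.sense();f=r.grab_frame("wrist");pickle.dump((s,f),open("case.pkl","wb"));cv2.imwrite("pics/wcase.png",f["pixels"][:,:,::-1])
print(s["eef_pos"],s["tcp_rot"],s["qvel"].round(3),s["clock"])
```

```text
[543.35920115 239.09570805 329.8331683 ] [ 3.14055003e+00  1.45447972e-04 -3.97560759e-03] [-0.023 -0.013  0.011 -0.003  0.002 -0.004] 2.7
```

View pics/wcase.png

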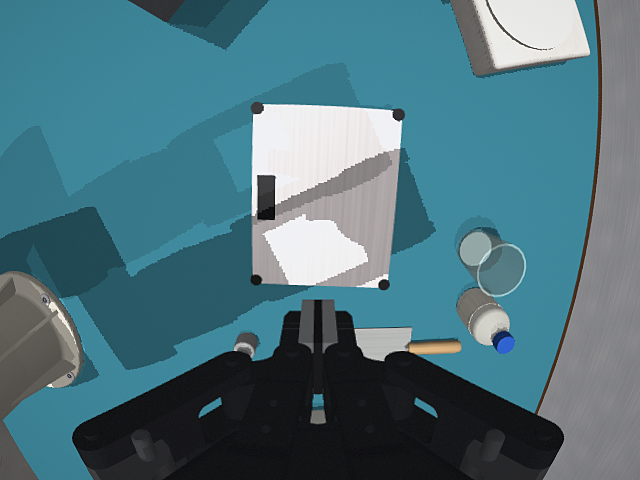

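The wrist view shows the lid's corners near (253,104), (404,110), (252,285) and (389,289), and the pad at x 257–275, y 175–220.

Run:
```python
from h import *
import pickle
s,f=pickle.load(open("case.pkl","rb"))
o,d=wpt(f,s,[(253,104),(404,110),(252,285),(389,289),(266,197.5),(257,175),(257,220),(275,175),(275,220)])
P=o+d*((70-o[2])/d[:,2])[:,None];print(P.round(1))
o,d=wpt(f,s,[(476,245),(484,297)]);print((o+d*((0-o[2])/d[:,2])[:,None]).round(0))
# pad via scene/top
ft,fs=r.grab_frame("top"),r.grab_frame("scene")
print(proj(ft,P[:5]).round(1).tolist(),proj(fs,P[:5]).round(1).tolist())
```

```text
[[474.7 349.6  70. ]
 [637.  343.5  70. ]
 [464.7 141.4  70. ]
 [628.7 135.4  70. ]
 [486.5 246.3  70. ]
 [477.3 271.6  70. ]
 [475.3 220.8  70. ]
 [497.2 271.1  70. ]
 [495.7 220.6  70. ]]
[[768. 168.   0.]
 [794.  86.   0.]]
[[104.6, 311.3], [111.1, 220.8], [222.7, 314.1], [226.5, 222.9], [163.4, 303.2]] [[514.9, 137.0], [551.9, 211.4], [400.4, 154.4], [428.7, 233.0], [462.1, 152.7]]
```

apply_moves --targets '[[[-1,-1,-0.15,5,0,0,2.2],[-1,-2,-0.3,10,0,0,2.2],[-1,-3.2,-0.45,15,0,0,2.2],[-1,-4.4,-0.6,20,0,0,2.2],[-1,-4.4,-0.6,23,0,0,2.2],[-1,-4.4,-0.6,25,0,0,2.2],[-1,-4.4,-0.6,25.4,0,0,2.2],[-1,-4.4,-0.6,25.4,0,0,2.2]]]'

```text
clock: 3.65
eef_pos: [499.8, 243.4, 76.3]
tcp_rot: [3.141, 0.0, -0.045]
contact_force: [0.3, 0.3, 0.8]
opening: 0.004
```

Run:
```python
from h import *
s=r.sense();print(s["eef_pos"],s["tcp_rot"],s["contact_force"]);print(toolshift([499.4,245.2,69.5],[np.pi,0,-0.042]))
```

```text
[499.83976984 243.40200347  76.26209599] [ 3.14064882e+00  1.05386325e-04 -4.54245891e-02] [0.32285139 0.29385184 0.75592339]
(array([-0.05, -0.18,  0.68]), array([ 0.05,  0.01, -0.2 ]))
```

apply_moves --targets '[[[-1,0,-0.2,0.6,0,0,0],[-1,0,-0.2,0.8,0,0,0],[-1,0,-0.2,0.9,0,0,0],[-1,0,-0.2,1.0,0,0,0],[-1,0,-0.2,1.0,0,0,0]]]'

```text
clock: 4.15
eef_pos: [500.5, 245.7, 67.2]
tcp_rot: [3.141, -0.001, -0.045]
contact_force: [-0.9, -0.1, 3.5]
opening: -0.0
```

apply_moves --targets '[[[-1,0,0,0.12,0,0,0],[-1,0,0,0.25,0,0,0],[-1,0,0,0.3,0,0,0],[-1,0,0,0.3,0,0,0]]]'

```text
clock: 4.55
eef_pos: [500.1, 245.7, 64.1]
tcp_rot: [3.141, -0.001, -0.045]
contact_force: [-2.6, 0.7, 4.4]
opening: -0.002
```

apply_moves --targets '[[[-1,0.05,0,-0.3,0,0,0],[-1,0.05,0,-0.6,0,0,0],[-1,0.15,0,-0.9,0,0,0],[-1,0.25,0,-1.3,0,0,0],[-1,0.35,0,-1.7,0,0,0],[-1,0.45,0,-2.0,0,0,0]]]'

```text
clock: 5.15
eef_pos: [505.2, 245.7, 84.7]
tcp_rot: [-3.141, -0.002, -0.045]
contact_force: [1.3, -0.0, 2.4]
opening: 0.001
```

apply_moves --targets '[[[-1,0.25,0,-0.7,0,0,0],[-1,0.55,0,-1.35,0,0,0],[-1,0.87,0,-2.0,0,0,0],[-1,1.2,0,-2.65,0,0,0],[-1,1.6,0,-3.3,0,0,0],[-1,2.0,0,-3.9,0,0,0],[-1,2.5,0,-4.5,0,0,0],[-1,2.95,0,-5.05,0,0,0]]]'

```text
clock: 5.95
eef_pos: [535.1, 244.4, 135.8]
tcp_rot: [-3.141, -0.002, -0.045]
contact_force: [1.1, -0.5, 0.3]
opening: 0.002
```

Run:
```python
from h import *
s=r.sense();print(s["eef_pos"],s["contact_force"],s["wrist_torque"])
f=r.grab_frame("scene");cv2.imwrite("pics/lid1.png",cv2.resize(f["pixels"][80:320,340:640,::-1],None,fx=2,fy=2))
s=r.sense();print(s["eef_pos"],s["contact_force"],s["wrist_torque"])
```

```text
[535.10692557 244.35661167 135.77100764] [ 1.13124654 -0.51527052  0.25030166] [-0.04069062 -0.28230362  0.01339373]
[536.1986825  244.50071605 136.64181078] [ 1.10109771 -0.62236646  3.37058656] [-0.24935852 -0.07207904 -0.00675238]
```

View pics/lid1.png

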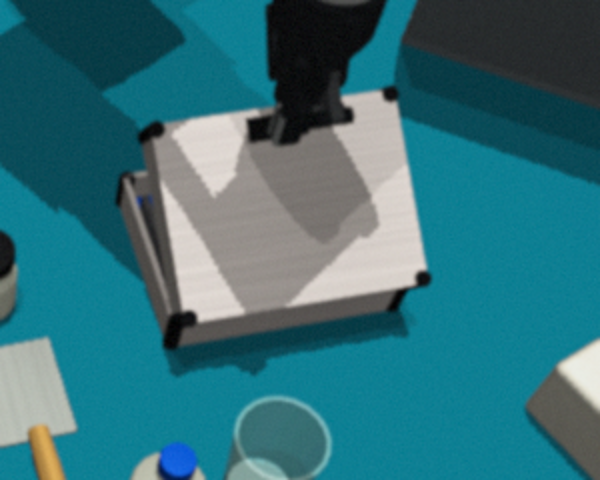

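The lid is about 0.5 rad open and lies against the fingers at the pad, around (300,125) in the crop. I'll keep going.

apply_moves --targets '[[[-1,0.37,0,-0.43,0,0,0],[-1,0.9,0,-0.95,0,0,0],[-1,1.47,0,-1.43,0,0,0],[-1,2.05,0,-1.9,0,0,0],[-1,2.66,0,-2.3,0,0,0],[-1,3.3,0,-2.72,0,0,0],[-1,3.94,0,-3.08,0,0,0],[-1,4.6,0,-3.42,0,0,0]]]'

```text
clock: 6.8
eef_pos: [582.5, 242.4, 171.2]
tcp_rot: [-3.141, -0.003, -0.045]
contact_force: [0.8, 0.5, -0.2]
opening: -0.002
```

apply_moves --targets '[[[-1,0.64,0,-0.25,0,0,0],[-1,1.33,0,-0.52,0,0,0],[-1,2.04,0,-0.74,0,0,0],[-1,2.75,0,-0.94,0,0,0],[-1,3.48,0,-1.09,0,0,0],[-1,4.22,0,-1.22,0,0,0],[-1,4.96,0,-1.3,0,0,0],[-1,5.7,0,-1.36,0,0,0]]]'

```text
clock: 7.6
eef_pos: [640.0, 239.7, 185.0]
tcp_rot: [-3.141, -0.003, -0.045]
contact_force: [0.0, -0.3, -1.9]
opening: -0.002
```

apply_moves --targets '[[[-1,0.7,0,0,0,0,0],[-1,1.4,0,0,0,0,0],[-1,2.1,0,0,0,0,0],[-1,2.8,0,0.1,0,0,0],[-1,3.5,0,0.2,0,0,0],[-1,4.2,0,0.3,0,0,0],[-1,4.9,0,0.4,0,0,0],[-1,5.6,0,0.5,0,0,0]]]'

```text
clock: 8.4
eef_pos: [696.4, 237.1, 180.0]
tcp_rot: [-3.141, -0.003, -0.045]
contact_force: [0.5, 0.3, -1.2]
opening: 0.003
```

apply_moves --targets '[[[-1,0.6,0,0,0,0,0],[-1,1.2,0,0,0,0,0],[-1,1.8,0,0,0,0,0],[-1,2.4,0,0,0,0,0],[-1,3.0,0,0,0,0,0],[-1,3.0,0,0,0,0,0]]]'

```text
clock: 9.0
eef_pos: [727.2, 235.7, 180.0]
tcp_rot: [-3.141, -0.003, -0.046]
contact_force: [-0.2, 0.4, 0.6]
opening: 0.005
```

Run:
```python
from h import *
s=r.sense();print(s["eef_pos"],s["contact_force"],s["clock"])
f=r.grab_frame("scene");cv2.imwrite("pics/lid2.png",cv2.resize(f["pixels"][80:320,340:640,::-1],None,fx=2,fy=2))
```

```text
[727.17530865 235.67467729 180.04492599] [-0.16995094  0.37264344  0.62184114] 9.0
```

View pics/lid2.png

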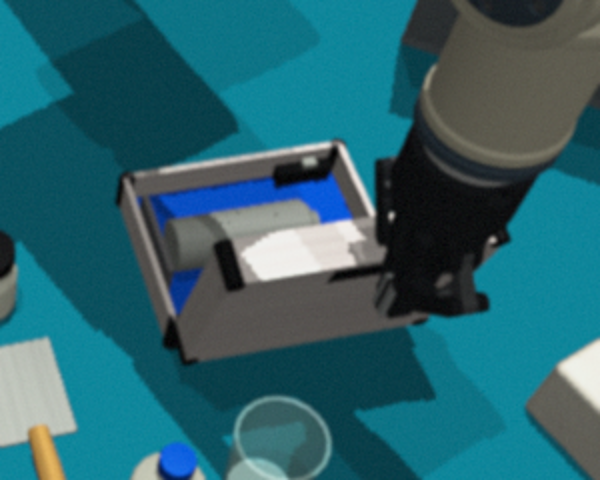

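The lid stands open, and the cylinder lies with its foot towards the end block, at about (170,245) in the crop. I'll back off, rise and hover over the case.

apply_moves --targets '[[[-1,1,0,-4,0,0,0],[-1,1,0,-9,0,0,0],[-1,1,0,-14,0,0,0],[-1,-3,0,-16,0,0,0],[-1,-8,0,-16,0,0,0],[-1,-13,0,-16,0,0,0],[0.3,-17.5,0,-16,0,0,0],[0.5,-17.5,0,-16,0,0,0]]]'

```text
clock: 9.85
eef_pos: [545.9, 243.5, 339.9]
tcp_rot: [-3.141, -0.0, -0.044]
contact_force: [0.1, -0.9, 0.6]
opening: 0.332
```

apply_moves --targets '[[[1,0,0,0,0,0,0],[1,0,0,0,0,0,0]]]'

```text
clock: 10.05
eef_pos: [546.1, 243.6, 340.3]
tcp_rot: [-3.141, -0.001, -0.044]
contact_force: [0.5, 0.2, 0.1]
opening: 0.679
```

Run:
```python
from h import *
import pickle
s=r.sense();f=r.grab_frame("wrist");pickle.dump((s,f),open("cyl.pkl","wb"));cv2.imwrite("pics/wcyl.png",cv2.resize(f["pixels"][60:330,200:500,::-1],None,fx=2.2,fy=2.2))
print(s["eef_pos"],s["tcp_rot"],s["clock"],s["opening"])
```

```text
[546.11575681 243.63798204 340.3170915 ] [-3.14094803e+00 -8.68102730e-04 -4.36334488e-02] 10.05 0.6794030151362296
```

View pics/wcyl.png

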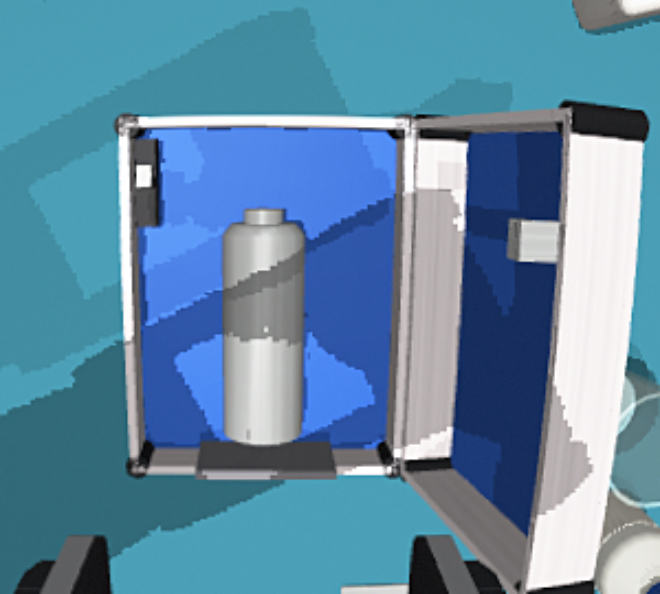

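The crop shows the cylinder with its sides at 223 and 303, its foot rim at y≈443, its button end at y≈210, and the end block's inner top edge at y≈471. Casting these gives positions.

```bash
cat >> h.py <<'E'
C=np.array([551,243.,0]);U=np.array([.9991,-.042,0]);V=np.array([.042,.9991,0])
def casef(P): d=P-C;return np.c_[d@U,d@V,P[:,2]]
E
python3 - <<'E'
from h import *
import pickle
s,f=pickle.load(open("cyl.pkl","rb"))
def P(px,z):
    o,d=wpt(f,s,np.array(px)/2.2+[200,60]);return o+d*((z-o[2])/d[:,2])[:,None]
for n,px,z in(("foot rim z52",[(263,444)],52),("sides z35",[(223,330),(304,330)],35),("sides hi",[(223,250),(305,250)],35),("button top",[(246,209),(283,209)],37),("plate",[(197,471),(335,469)],56),
 ("rims",[(120,117),(412,117),(130,475),(400,475)],36)):
    p=P(px,z);print(n,p.round(1).tolist(),casef(p).round(1).tolist())
E
```

```text
foot rim z52 [[545.4, 165.4, 52.0]] [[-2.4, -77.8, 52.0]]
sides z35 [[525.7, 227.9, 35.0], [571.0, 225.9, 35.0]] [[-24.6, -16.2, 35.0], [20.7, -16.2, 35.0]]
sides hi [[528.1, 272.9, 35.0], [573.0, 271.0, 35.0]] [[-24.2, 28.9, 35.0], [20.8, 28.9, 35.0]]
button top [[541.8, 295.0, 37.0], [561.8, 294.2, 37.0]] [[-11.4, 51.6, 37.0], [8.6, 51.6, 37.0]]
plate [[507.6, 152.3, 56.0], [585.3, 150.0, 56.0]] [[-39.6, -92.5, 56.0], [38.2, -91.4, 56.0]]
rims [[476.0, 349.7, 36.0], [633.9, 343.2, 36.0], [465.4, 143.3, 36.0], [626.0, 136.2, 36.0]] [[-79.5, 103.5, 36.0], [78.6, 103.6, 36.0], [-81.3, -103.2, 36.0], [79.4, -103.6, 36.0]]
```

apply_moves --targets '[[[1,0.3,-2.2,4,0,0,0],[1,0.3,-2.2,9,0,0,0],[1,0.3,-2.2,14,0,0,0],[1,0.3,-2.2,19,0,0,0],[1,0.3,-2.2,24,0,0,0],[1,0.3,-2.2,26.5,0,0,0],[1,0.3,-2.2,26.5,0,0,0]]]'

```text
clock: 10.8
eef_pos: [548.9, 264.1, 70.4]
tcp_rot: [3.138, 0.006, -0.045]
contact_force: [-0.9, 0.4, -0.2]
opening: 1.0
```

Run:
```python
from h import *
s=r.sense();print(s["eef_pos"],s["tcp_rot"],s["opening"],s["contact_force"]);print(toolshift([550,265.1,10],[np.pi,0,-0.042]))
```

```text
[548.89111027 264.10527636  70.41755912] [ 3.13848804  0.00591154 -0.04467722] 0.9999446860957566 [-0.88716359  0.38290766 -0.16907167]
(array([ 0.14, -0.12,  6.04]), array([ 0.18,  0.34, -0.15]))
```

apply_moves --targets '[[[1,0.1,-0.1,3,0,0.3,0],[1,0.1,-0.1,5,0,0.3,0],[1,0.1,-0.1,6,0,0.3,0],[1,0.1,-0.1,6,0,0.3,0]]]'

```text
clock: 11.2
eef_pos: [550.1, 264.9, 10.4]
tcp_rot: [3.138, 0.001, -0.045]
contact_force: [-0.8, 0.3, 0.3]
opening: 0.998
```

apply_moves --targets '[[[-1,0,0,0,0,0,0],[-1,0,0,0,0,0,0],[-1,0,0,0,0,0,0],[-1,0,0,0,0,0,0],[-1,0,0,0,0,0,0],[-1,0,0,0,0,0,0],[-1,0,0,0,0,0,0]]]' --newtons 25

```text
clock: 11.9
eef_pos: [550.8, 265.3, 11.8]
tcp_rot: [3.139, -0.001, -0.045]
contact_force: [-1.0, -0.1, 6.7]
opening: 0.531
```

apply_moves --targets '[[[-1,0,0.3,-0.1,0,0,0],[-1,0,0.6,-0.1,0,0,0],[-1,0,0.9,-0.1,0,0,0],[-1,0,1.2,-0.1,0,0,0],[-1,0,1.4,-0.1,0,0,0],[-1,0,1.5,-0.1,0,0,0]]]'

```text
clock: 12.5
eef_pos: [550.3, 252.1, 12.9]
tcp_rot: [-3.141, -0.001, -0.047]
contact_force: [-2.5, 16.5, -5.7]
opening: 0.525
```

The foot has butted against the block: 16 N after 13 mm of travel. I'll raise along the arc around the block's corner.

apply_moves --targets '[[[-1,0,-0.06,-0.86,0,0,0],[-1,0,-0.15,-1.7,0,0,0],[-1,0,-0.15,-2.5,0,0,0],[-1,0,-0.08,-3.3,0,0,0],[-1,0,0.07,-4.0,0,0,0],[-1,0,0.29,-4.7,0,0,0]]]'

```text
clock: 13.1
eef_pos: [550.1, 248.8, 60.5]
tcp_rot: [-3.141, -0.001, -0.047]
contact_force: [0.2, -0.6, -5.9]
opening: 0.526
```

Run:
```python
from h import *
import pickle
s=r.sense();print(s["eef_pos"],s["contact_force"],s["wrist_torque"],s["clock"])
f=r.grab_frame("scene");cv2.imwrite("pics/up1.png",cv2.resize(f["pixels"][80:300,360:620,::-1],None,fx=2.5,fy=2.5))
```

```text
[550.13310364 248.79282593  60.52988011] [ 0.18065426 -0.58055995 -5.88858968] [0.22429433 0.01782028 0.01312482] 13.1
```

View pics/up1.png

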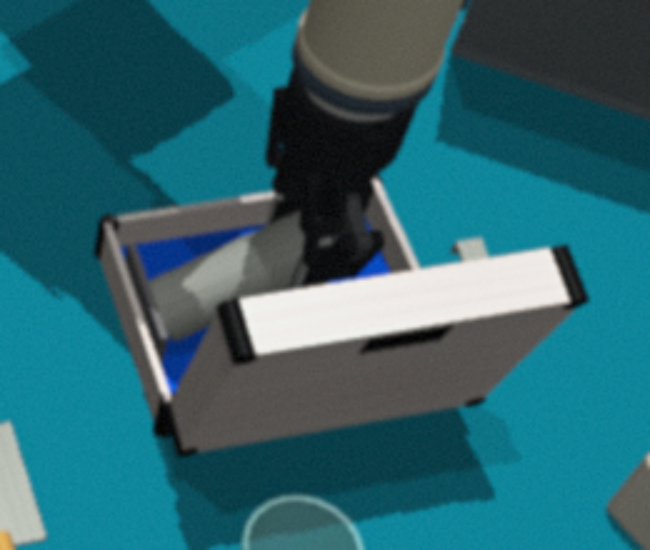

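It is pivoting in the pads, at about 30° of raise with the foot at the plate. I'll continue the arc to 60°.

apply_moves --targets '[[[-1,0,0.35,-0.58,0,0,0],[-1,0,0.75,-1.12,0,0,0],[-1,0,1.2,-1.6,0,0,0],[-1,0,1.7,-2.05,0,0,0],[-1,0,2.3,-2.42,0,0,0],[-1,0,2.9,-2.72,0,0,0]]]'

```text
clock: 13.75
eef_pos: [549.9, 220.1, 89.7]
tcp_rot: [-3.139, -0.004, -0.047]
contact_force: [1.3, 3.0, -4.4]
opening: 0.525
```

apply_moves --targets '[[[-1,0,0.5,-0.05,0,0,0],[-1,0,1.2,-0.15,0,0,0],[-1,0,2.0,-0.2,0,0,0],[-1,0,2.8,-0.2,0,0,0],[-1,0,3.65,-0.1,0,0,0],[-1,0,4.4,0.05,0,0,0],[-1,0,4.4,0.05,0,0,0]]]'

```text
clock: 14.45
eef_pos: [548.6, 174.8, 90.1]
tcp_rot: [-3.139, -0.006, -0.047]
contact_force: [-1.8, -0.4, 5.7]
opening: 0.526
```

Run:
```python
from h import *
import pickle
s=r.sense();print(s["eef_pos"],s["tcp_rot"],s["contact_force"],s["wrist_torque"],s["clock"])
f=r.grab_frame("scene");a=cv2.resize(f["pixels"][80:300,360:580,::-1],(480,480))
g=r.grab_frame("wrist");pickle.dump((s,g),open("up2.pkl","wb"));b=g["pixels"][60:380,210:420,::-1];b=cv2.resize(b,(315,480));cv2.imwrite("pics/up2.png",np.hstack([a,b]))
```

```text
[548.64791755 174.83112183  90.09390515] [-3.13920583 -0.00568753 -0.04741833] [-1.78286603 -0.3699125   5.71971997] [0.22674958 0.0537159  0.03016202] 14.45
```

View pics/up2.png

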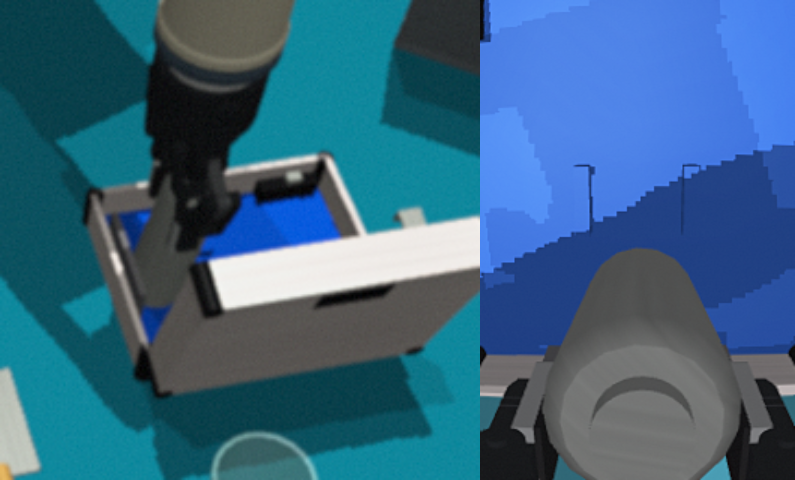

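Scene and wrist views: the cylinder stands nearly upright between the pads, the foot's +y rim at crop (645,248). I'll check where that rim lies on the floor and the head button's position.

Run:
```python
from h import *
import pickle
s,f=pickle.load(open("up2.pkl","rb"))
def P(px,z):
    o,d=wpt(f,s,np.array([((x-480)/1.5+210,y/1.5+60) for x,y in px]));p=o+d*((z-o[2])/d[:,2])[:,None];return casef(p).round(1).tolist()
print("foot rim",P([(643,248)],6)); print("button top rim +y; sides",P([(642,377),(591,425),(694,425)],136)); print("bevel edge +y z122",P([(642,345),(545,420),(741,420)],122))
```

```text
foot rim [[1.8, -47.7, 6.0]]
button top rim +y; sides [[0.6, -40.6, 136.0], [-9.8, -51.8, 136.0], [11.2, -52.0, 136.0]]
bevel edge +y z122 [[0.7, -40.0, 122.0], [-22.1, -59.4, 122.0], [23.9, -59.9, 122.0]]
```

apply_moves --targets '[[[-1,0,0.2,0,0,0,0],[-1,0,0.35,0,0,0,0],[-1,0,0.5,0.05,0,0,0],[-1,0,0.5,0.05,0,0,0]]]'

```text
clock: 14.95
eef_pos: [548.3, 169.7, 89.5]
tcp_rot: [-3.14, -0.005, -0.047]
contact_force: [-0.3, 2.3, -1.7]
opening: 0.528
```

Run:
```python
from h import *
import pickle
s=r.sense();print(s["eef_pos"],s["contact_force"],s["wrist_torque"],s["clock"])
g=r.grab_frame("wrist");b=g["pixels"][200:380,220:420,::-1];cv2.imwrite("pics/up3.png",cv2.resize(b,None,fx=3,fy=3))
```

```text
[548.29877774 169.6911521   89.52568557] [-0.27191618  2.3348824  -1.69146037] [0.50414109 0.04897148 0.07073179] 14.95
```

View pics/up3.png

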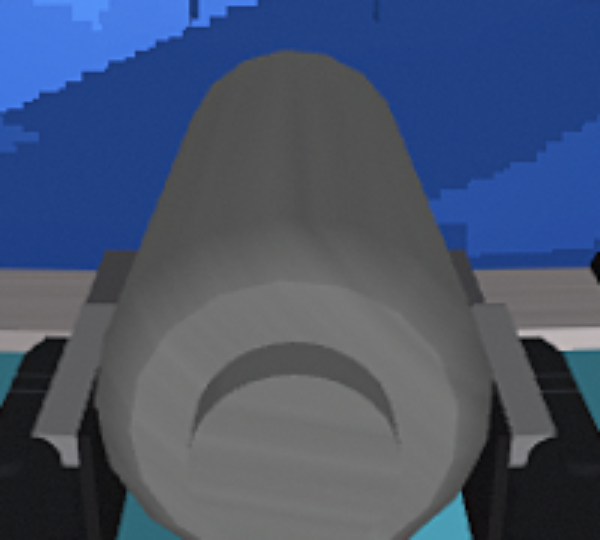

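Wrist view: foot rim at crop (293,50), button top's upper rim at (295,374), its sides at x=190 and 400.

Run:
```python
from h import *
s=r.sense();f=r.grab_frame("wrist")
def P(px,z):
    o,d=wpt(f,s,np.array(px)/3+[220,200]);p=o+d*((z-o[2])/d[:,2])[:,None];return casef(p).round(1).tolist()
print("foot",P([(293,50)],6),"button",P([(295,374),(190,446),(400,446)],136),"base",P([(295,342)],128))
```

```text
foot [[1.1, -47.1, 6.0]] button [[0.6, -49.9, 136.0], [-10.2, -58.4, 136.0], [11.3, -58.6, 136.0]] base [[0.6, -50.5, 128.0]]
```

apply_moves --targets '[[[0.1,0,0,0,0,0,0],[0.15,0,0,0,0,0,0],[0.25,0,0,0,0,0,0],[0.25,0,0,0,0,0,0],[0.25,0,0,0,0,0,0]]]'

```text
clock: 15.55
eef_pos: [548.3, 169.8, 89.5]
tcp_rot: [-3.14, -0.005, -0.047]
contact_force: [0.0, 0.3, -0.5]
opening: 0.624
```

Run:
```python
from h import *
s=r.sense();f=r.grab_frame("wrist");print(s["eef_pos"],s["contact_force"],s["opening"],s["clock"])
b=f["pixels"][200:380,220:420,::-1];cv2.imwrite("pics/up4.png",cv2.resize(b,None,fx=3,fy=3))
```

```text
[548.3030888  169.7894908   89.53226415] [ 0.04980663  0.32681942 -0.45136649] 0.6236688214410175 15.55
```

View pics/up4.png

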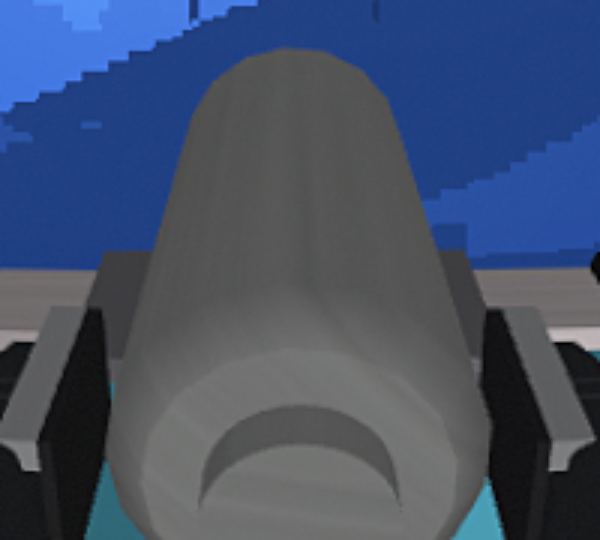

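Released, the cylinder has rocked upright: foot rim at (295,48), button top rim at (302,444), sides at 203 and 400.

Run:
```python
from h import *
s=r.sense();f=r.grab_frame("wrist")
def P(px,z):
    o,d=wpt(f,s,np.array(px)/3+[220,200]);p=o+d*((z-o[2])/d[:,2])[:,None];return p.round(1).tolist(),casef(p).round(1).tolist()
print("foot",P([(295,48)],6),"button",P([(302,444),(203,505),(400,505)],136),"base",P([(302,404)],128))
print(casef(np.array([s["eef_pos"]])))
```

```text
foot ([[550.6, 196.3, 6.0]], [[1.5, -46.7, 6.0]]) button ([[549.9, 184.8, 136.0], [539.1, 177.5, 136.0], [559.9, 176.4, 136.0]], [[1.3, -58.2, 136.0], [-9.2, -66.0, 136.0], [11.7, -66.2, 136.0]]) base ([[550.0, 184.8, 128.0]], [[1.4, -58.2, 128.0]])
[[  0.42170409 -73.25006628  89.56946944]]
```

apply_moves --targets '[[[0.25,0.1,-0.2,0.2,0,0,0],[0.25,0.1,-0.4,0.5,0,0,0],[0.25,0.1,-0.4,0.5,0,0,0]]]'

```text
clock: 15.95
eef_pos: [549.3, 173.9, 84.0]
tcp_rot: [-3.14, -0.005, -0.047]
contact_force: [0.4, -0.5, -0.9]
opening: 0.627
```

apply_moves --targets '[[[-1,0,0,0,0,0,0],[-1,0,0,0,0,0,0],[-1,0,0,0,0,0,0],[-1,0,0,0,0,0,0],[-1,0,0,0,0,0,0]]]' --newtons 60

```text
clock: 16.45
eef_pos: [549.1, 174.0, 84.2]
tcp_rot: [-3.14, -0.004, -0.047]
contact_force: [-2.2, 0.8, 5.3]
opening: 0.525
```

apply_moves --targets '[[[-1,0,0,-0.3,0,0,0],[-1,0,0,-0.8,0,0,0],[-1,0,0,-1.5,0,0,0],[-1,0,0,-2,0,0,0],[-1,0,0,-2,0,0,0]]]'

```text
clock: 16.95
eef_pos: [549.6, 174.1, 105.1]
tcp_rot: [-3.139, -0.006, -0.047]
contact_force: [-0.4, 0.2, -6.8]
opening: 0.523
```

Run:
```python
from h import *
s=r.sense();print({k:np.round(v,3).tolist() for k,v in s.items()})
```

```text
{'clock': 16.95, 'qpos': [0.304, 0.426, 1.847, -0.0, 0.863, 0.351], 'qvel': [0.0, 0.011, 0.008, -0.0, -0.012, 0.0], 'joint_efforts': [0.019, -62.242, -29.02, -0.001, 0.215, 0.0], 'eef_pos': [549.624, 174.094, 105.097], 'tcp_rot': [-3.139, -0.006, -0.047], 'contact_force': [-0.377, 0.211, -6.832], 'wrist_torque': [0.002, 0.05, -0.046], 'opening': 0.523}
```

apply_moves --targets '[[[-1,0,0,-1.5,0,0,0],[-1,0,0,-3.5,0,0,0],[-1,0,0,-6,0,0,0],[-1,0,0,-8.5,0,0,0],[-1,0,0,-11,0,0,0],[-1,0,0,-12.5,0,0,0],[-1,0,0,-12.5,0,0,0]]]'

```text
clock: 17.65
eef_pos: [550.1, 174.2, 232.4]
tcp_rot: [-3.138, -0.01, -0.047]
contact_force: [0.4, 0.0, -7.1]
opening: 0.526
```

apply_moves --targets '[[[-1,0.2,1,0,0,0,0],[-1,0.6,3,0,0,0,0],[-1,1.2,6,0,0,0,0],[-1,1.8,9,0,0,0,0],[-1,2.5,12.5,0,0,0,0],[-1,3.2,16,0,0,0,0],[-1,3.8,19,0,0,0,0],[-1,4.4,22,0,0,0,0]]]'

```text
clock: 18.45
eef_pos: [582.8, -49.7, 230.3]
tcp_rot: [-3.138, -0.007, -0.047]
contact_force: [0.7, -0.5, -5.6]
opening: 0.522
```

Run:
```python
from h import *
s=r.sense();print(s["eef_pos"],s["tcp_rot"],s["contact_force"],s["wrist_torque"],s["opening"],s["clock"]);print(toolshift([607.5,-206,230],[np.pi,0,-0.047]))
```

```text
[582.79248929 -49.69921079 230.31122679] [-3.13822753 -0.00739428 -0.04742235] [ 0.72601526 -0.4835655  -5.56173337] [ 0.04997511 -0.06064844  0.01462666] 0.521519548887809 18.45
(array([ 3.21, 15.5 ,  0.  ]), array([-0.19, -0.42, -0.02]))
```

apply_moves --targets '[[[-1,0.6,3,0,0,-0.2,0],[-1,1.3,6,0,0,-0.2,0],[-1,1.9,9,0,0,-0.2,0],[-1,2.5,12,0,0,-0.2,0],[-1,3,14.3,0,0,-0.2,0],[-1,3.2,15.5,0,0,-0.2,0],[-1,3.2,15.5,0,0,-0.2,0],[-1,3.2,15.5,0,0,-0.2,0]]]'

```text
clock: 19.25
eef_pos: [606.7, -205.6, 229.0]
tcp_rot: [-3.137, -0.002, -0.048]
contact_force: [0.3, -0.1, -6.1]
opening: 0.52
```

apply_moves --targets '[[[-1,0,0,1,0,0,0],[-1,0,0,2.5,0,0,0],[-1,0,0,4,0,0,0],[-1,0,0,5.5,0,0,0],[-1,0,0,6,0,0,0],[-1,0,0,6,0,0,0]]]'

```text
clock: 19.85
eef_pos: [606.1, -205.0, 167.4]
tcp_rot: [-3.137, 0.0, -0.048]
contact_force: [-0.0, 0.3, -7.0]
opening: 0.528
```

Run:
```python
from h import *
s=r.sense();print(s["eef_pos"],s["tcp_rot"],s["contact_force"],s["opening"],s["clock"]);print(toolshift([607.5,-206,156.2],[np.pi,-0.004,-0.047]))
ft=r.grab_frame("scene");b=ft["pixels"][130:350,100:320,::-1];w=r.grab_frame("wrist")["pixels"][60:300,240:500,::-1]
cv2.imwrite("pics/place.png",np.hstack([cv2.resize(b,(400,400)),cv2.resize(w,(400,400))]))
```

```text
[ 606.06105412 -205.03957916  167.44392818] [-3.13657423e+00  2.47467022e-04 -4.78089145e-02] [-6.11550422e-03  2.52447910e-01 -7.04735580e+00] 0.5276829011339728 19.85
(array([0.15, 0.09, 1.12]), array([-0.29,  0.24, -0.05]))
```

apply_moves --targets '[[[-1,0.1,0.1,0.3,-0.3,0.2,0],[-1,0.1,0.1,0.6,-0.3,0.2,0],[-1,0.1,0.1,0.8,-0.3,0.2,0],[-1,0.1,0.1,0.9,-0.3,0.2,0],[-1,0.1,0.1,0.9,-0.3,0.2,0]]]'

```text
clock: 20.45
eef_pos: [608.0, -206.5, 160.1]
tcp_rot: [3.141, -0.006, -0.048]
contact_force: [-0.7, 0.5, -6.4]
opening: 0.52
```

apply_moves --targets '[[[-1,0,0,0.05,0,0,0],[-1,0,0,0.1,0,0,0],[-1,0,0,0.15,0,0,0],[-1,0,0,0.2,0,0,0],[-1,0,0,0.2,0,0,0]]]'

```text
clock: 20.95
eef_pos: [607.9, -206.5, 158.0]
tcp_rot: [3.141, -0.006, -0.048]
contact_force: [0.5, -0.2, -7.0]
opening: 0.521
```

apply_moves --targets '[[[-1,0,0,0.05,0,0,0],[-1,0,0,0.1,0,0,0],[-1,0,0,0.15,0,0,0],[-1,0,0,0.15,0,0,0],[-1,0,0,0.15,0,0,0]]]'

```text
clock: 21.45
eef_pos: [607.9, -206.5, 156.5]
tcp_rot: [3.141, -0.006, -0.048]
contact_force: [-0.3, -0.1, -6.1]
opening: 0.525
```

apply_moves --targets '[[[-1,0,0,0.05,0,0,0],[-1,0,0,0.1,0,0,0],[-1,0,0,0.1,0,0,0]]]'

```text
clock: 21.75
eef_pos: [608.0, -206.6, 156.2]
tcp_rot: [3.14, -0.006, -0.048]
contact_force: [-2.2, 0.3, 3.1]
opening: 0.522
```

The force has changed from −6 to +3 N, so the foot is on the pan. I'll release slowly.

apply_moves --targets '[[[0.1,0,0,0,0,0,0],[0.15,0,0,0,0,0,0],[0.25,0,0,0,0,0,0],[0.4,0,0,0,0,0,0],[0.6,0,0,0,0,0,0],[0.6,0,0,0,0,0,0]]]'

```text
clock: 22.35
eef_pos: [608.1, -206.6, 156.2]
tcp_rot: [3.14, -0.006, -0.048]
contact_force: [-0.2, -0.5, 0.0]
opening: 0.801
```

apply_moves --targets '[[[0.6,0,0,-2,0,0,0],[0.6,0,0,-5,0,0,0],[0.6,0,0,-9,0,0,0],[0.6,0,0,-13,0,0,0],[0.6,0,0,-17,0,0,0],[0.6,0,0,-17,0,0,0],[0.6,0,0,-17,0,0,0]]]'

```text
clock: 23.05
eef_pos: [607.4, -206.5, 327.2]
tcp_rot: [3.14, -0.008, -0.048]
contact_force: [-1.0, -0.8, -1.6]
opening: 0.798
```

Run:
```python
from h import *
s=r.sense();print(s["eef_pos"],s["tcp_rot"],s["contact_force"],s["opening"],s["clock"])
b=r.grab_frame("scene")["pixels"][:,:,::-1];w=r.grab_frame("wrist");
print(np.abs(r.grab_frame("wrist")["pixels"].astype(int)-w["pixels"]).mean())
import pickle;pickle.dump((s,w),open("fin.pkl","wb"))
cv2.imwrite("pics/fin.png",np.hstack([cv2.resize(b[60:380,100:],(405,240)),cv2.resize(w["pixels"][:300,220:520,::-1],(390,390))[:240]]) if 0 else np.vstack([cv2.resize(b[60:360,100:580],(480,300)),w["pixels"][0:300,160:640,::-1]]))
```

```text
[ 607.4207489  -206.46695223  327.16623046] [ 3.13982094 -0.00816759 -0.04793114] [-0.96422781 -0.8427     -1.61493332] 0.7984968548740016 23.05
2.5134233940972224
```

View pics/fin.png

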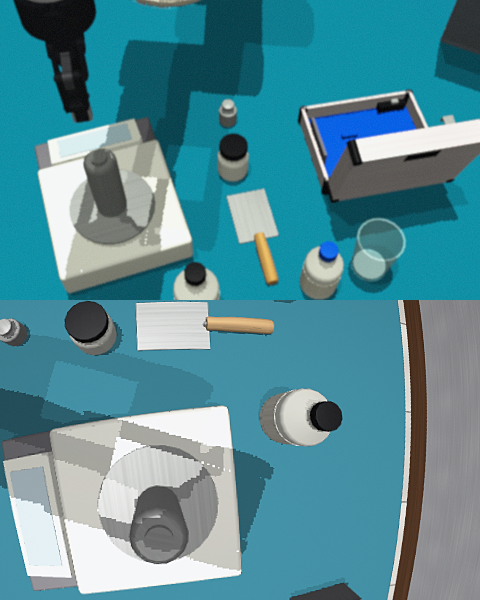

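The cylinder stands on the pan, with its foot's far rim at about (158,486). The lid is open, and the other things appear where they were. One numeric check before I hand it in.

Run:
```python
from h import *
import pickle
s,f=pickle.load(open("fin.pkl","rb"))
def P(px,z):
    o,d=wpt(f,s,np.array(px)-[0,300]+[160,0]);return (o+d*((z-o[2])/d[:,2])[:,None]).round(1).tolist()
print("pan rim L,R,top",P([(98,505),(217,505),(158,445)],78),"foot +y rim",P([(159,486)],78),"button",P([(143,537),(175,537),(159,526)],208))
r.sign_off();print(r.sense()["clock"])
```

```text
pan rim L,R,top [[545.2, -202.8, 78.0], [673.8, -209.2, 78.0], [613.0, -142.3, 78.0]] foot +y rim [[612.0, -185.9, 78.0]] button [[597.9, -203.7, 208.0], [621.3, -204.9, 208.0], [610.0, -196.0, 208.0]]
the job is handed in; nothing more can be done
the job is handed in; nothing more can be done
```

I finished the task and handed the job in at about 23 s on the robot's clock. The sign-off reports no verdict.

**What I did:**
- **Lid:** I pressed it about 6 mm down with closed fingers. Then I kept the fingers on it while it rose at about 0.5 to 0.7 rad/s, until it stood open.
- **Standing the cylinder up:** I gripped it near the head and slid it 13 mm until the foot butted the end block. I raised it along an arc so that it pivoted in the pads. Partway it leaned about 4°, so I moved the head a little further and released it. It settled flat on its foot.
- **Moving it to the pan:** I gripped it again, lifted it upright (about 0.7 kg) and lowered it in 0.5 mm steps until the force reversed. Then I released it slowly.

**Last checks:**
- **Position:** The wrist camera puts the cylinder's axis at about (610, -207) mm. The pan's centre is at about (608, -206) mm, so it is within a few millimetres.
- **Upright:** The head sits directly above the foot, within about 3 mm.
- **Surroundings:** In the last picture the lid is open and the other things appear where they were; I judged that by eye. The gripper is clear above the cylinder.

**Not measured:** I never measured the lid's speed or angle directly; they come from the hand's path and the pictures. Two wrist pictures taken 0.05 s apart still differed by about 2.5 grey levels on average, perhaps from camera noise, so that check didn't confirm the cylinder was still.

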